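# Take the chamfered brake pad out of the jig

## Robot

A 6-joint arm with a two-finger parallel gripper is mounted at the origin on the work surface. World frame = base frame: x ahead of the robot, y to its left, z up, the work surface at z = 0. Lengths are in m, angles in rad, forces in N, time in s.
With the tool pointing down it reaches from about 0.375 to 0.975 m from the base axis. Payload 3.8 kg.
Tool frame: the origin (TCP) lies where the fingers leave the gripper's body, on its centre line; the fingertips stand 73 mm ahead of it and the grasp point (between the pads) lies 54 mm ahead of it (nose_length is the distance from the TCP to the fingertips, in m); z points along the fingers, y is the line along which they close (so a half turn about z gives the same grasp; the last joint's range is limited). The gripper opens to 85 mm and grips with 20 to 120 N. Pads are 22 mm wide; open, the fingers measure 114 mm over their backs; the gripper's body (76 mm by 85 mm) begins 54 mm behind the grasp point. The pads swing forward as they close: fully open they stand 13 mm farther back than shut.
Start: joints at [1.206, 0.264, 1.604, -0, 1.274, -0.037], TCP at [0.217, 0.639, 0.304] pointing down, gripper open.
Joint ranges: [-2.63, 2.63], [-0.94, 2.18], [0.31, 2.57], [-1.31, 4.45], [0, 2.66], [-2.55, 2.55]. Speed limits (rad/s): [2.57, 2.57, 3.14, 3.14, 3.14, 3.14].

## Interface

Orientations are given as a rotation vector (axis times angle).
In Python, from workcell import read_state, read_camera, calibration, finish_job, look_for, cut_out, tip_of, nose_length gives the robot as it stands.
- The arm moves only by the tool step_arm, never from a script. Its argument "targets" is a list of rows, each a list of 3 entries, a list of its own where there are three numbers: the turn, a rotation vector about the tool's x, y, z in rad, then the shift along the tool's x, y, z in mm, then the finger opening in mm, from 0 to 85.4. In form: [[[ax, ay, az], [x, y, z], grip], ...]. A call has 1 to 5 rows; each row shifts and turns the commanded pose from where the row before left it, along the tool's axes as they then stand; what a row does not reach is not made up. A row lasts 1/12 s, in which the tool goes at most 41.7 mm and 7.16 degrees, less where a joint would pass 70% of its speed; a pose out of reach is approached as far as the arm can. A call with a gripper value outside its range is refused whole. The fingers move at their own pace and stop on an object; "grip_force" is the grip in N (left out, the last holds). Time passes only in rows, so rows that do not move let the fingers close. It gives the time, the measured TCP pose, the force, the opening and the grip force at its end, in the units of the state.
- read_state(): the state, without advancing time (a new reading comes with each control period).
- read_camera(name): name is "side" or "top" or "wrist"; returns the picture (420x560x3 uint8, red, green, blue); there is no depth.
- calibration(name): a dict with "camera_matrix" (3x3 intrinsics, pixels), "R" (3x3) and "t" (3): a world point X has camera coordinates R X + t. Camera axes: x right, y down, z forward; pixel columns grow to the right and rows downward; lengths in m; the calibration is good to about 2 mm. A picture is of the moment at which its call begins: read the wrist's pose just before it. calibration takes no time and is no camera call; for the wrist camera it gives the pose at the moment of the call.
- finish_job(): hands the job in; it is judged then, once.
Trained networks look in the newest picture that a camera, given by its name, has taken for a name from the list of things; names that differ only in an ending like _2 or _b are one class to them, and where a whole thing is asked for, a point or a joint stands for the part that bears it (a point fixed in the world has none). Each returns a list of dicts, best first, with "score" (0 to 1); they miss things now and then, are a little off and sometimes report something else, mostly with a low value. They report only what shows in the picture. A call takes as long as a camera call.
- look_for(camera, query): "extent" ([left, top, right, bottom] in pixels, round what is visible of it).
- cut_out(camera, query): "region" (420x560 bool, what is visible of it) and "extent" ([left, top, right, bottom] in pixels, round what is visible of it).
- tip_of(camera, query): "at" ([row, column] in pixels: a listed point, or the origin of a listed thing).
The state is a dict: "time": time; "q": joint angles; "joint_vel": joint speeds; "joint_torque": joint torques, N m; "tool_pos": TCP position; "tcp_rot": TCP orientation; "wrist_force": force on the tool from outside, world axes, zero at the start; "torque": the same for the moment, N m; "width": opening from 0.0 (shut) to 1.0 (fully open); "grip_force": force on a finger pad.
Only numpy, scipy, OpenCV 4.12 (cv2) and the standard library are available. Lean on these libraries where they do the work, as an engineer would, in place of code of your own. Each camera call takes 0.05 s, during which the arm holds its last target. There are 200 camera calls.

## Task

The brake pad in the jig is finished. Throw the red handle of the toggle clamp right back until the clamp arm stands fully up, lift the pad straight up out of its nest, and set it down gently (do not drop it), face up and square, in the middle of the empty half of the blue tray beside its mate. Leave the clamp open and do not disturb the other pad or the things on the bench.

Things in the scene. Friction and masses are not known exactly. Their poses are not given: they have to be found in the camera images.
- jig: Chamfering jig fixed to the bench, on the robot's left or right: steel plate 230 x 110 x 12 mm with a pad nest (at +x) and a toggle clamp with a red upright handle (at -x). Origin: centre of its underside, at bench height. x runs along the plate from clamp to pad, z up. The pad lies at x +44 mm, y 0, its long axis along x, underside 20 mm above the bench.
- nest (a point): Where pad_c lies while the pad is in the nest (27.5 mm above the bench; axes as the jig's). Each end ear sits in a slotted steel abutment, 49 mm wide (y), top 27 mm above the bench, 42 to 57 mm from here along x: 1.5 mm clear, so the pad only comes straight up. Between the abutments its long sides are free for fingers down to the plate (12 mm above the bench).
- clamp_pivot (a point): The clamp arm's pivot: 52 mm above the bench, 94 mm behind (-x) the nest's middle; axes as the jig's. Clamp foot 72 x 68 mm. Shut, the arm lies forward over the pad, top 63 mm above the bench, its rubber tip on the pad's middle. Fully open it stands upright, up to 165 mm above the bench, from 45 mm behind to 20 mm ahead of the pivot, clear of the pad.
- clamp_arm (a joint): Angle of the clamp arm in rad: 0 (within 0.02) clamped down, 1.66 at its upper stop, fully open. Locked over centre, it cannot be lifted by itself: only the handle opens it. It stays where the handle leaves it.
- handle_grip (a point): Point to hold or push on the red grip, 35 mm below its top; grip 92 mm long, 16 mm thick in jig y, 22 mm in jig x. z: along the handle to its free end, y: jig y. Shut, it is upright, this point 168 mm above the bench. It opens by swinging back to jig -x, in the jig's xz plane: over centre takes about 5 N in the first 10 mm, then 2 to 4 N, to a rigid stop. It stays where let go.
- handle_top (a point): Top end of the red grip. While opening, handle_grip passes these points in the jig's frame (x mm, height mm, backward lean in degrees, arm angle in rad): (-66 168 0 0.01) (-75 168 5 0) (-87 166 11 0.04) (-108 157 22 0.2) (-127 144 32 0.4) (-142 128 43 0.64) (-154 109 54 0.89) (-161 87 65 1.19) (-162 63 77 1.66). Turn the hand with it, or it slips some 20 mm: then press it home from above.
- pad_c (a point): Centre (half-way up) of the finished brake pad, loose, 0.2 to 0.3 kg: steel backing plate below, dark friction lining on top (face up). 98 mm long over the ears (x), 46 mm wide (y), 15 mm thick (z, up out of the lining). Ears 20 mm wide, 5 mm thick; the 46 mm wide part is 82 mm long. Take it across its width at the middle.
- tray: Blue steel tray, fixed, on the side where the jig is not: 180 (x) x 250 mm (y), walls 22 mm high, 3 mm thick, floor 3 mm above the bench. Origin: centre of its underside. The mate lies in the half at y below 0; the half at y above 0 is empty.
- tray_free (a point): Middle of the tray's empty half, on the floor's upper side (3 mm above the bench, 61 mm from the tray's centre). Axes as the tray's: pads lie with their long side along x.
- mate_c (a point): Centre (half-way up) of the mate, an identical pad lying face up in the tray's other half; loose, leave alone.
- file: Flat file with orange handle, 265 mm long, 26 mm high, lying beside the jig about 100 mm from its centre line on its -y side; leave alone.
- wire_brush: Cleaning brush with wooden handle, 200 mm long, lying beside the tray, about 165 mm from its centre on its +y side; leave alone.
- brake_cleaner: Green and white spray can with red cap, 66 mm across, 210 mm tall, at the far left corner; leave alone.
- work_light: Upright black and orange inspection lamp, 36 x 56 x 175 mm, at the far right corner; leave alone.
- tape_measure: Yellow and black tape measure, 68 x 36 x 62 mm, at the back; leave alone.
- grease_tin: Red grease tin with black lid, 72 mm across, 60 mm high, at the back; leave alone.
- socket: Steel deep socket, 29 mm across, 65 mm tall, standing at the back; leave alone.

How it is judged:
On the way, in this order (a step that is already met when the one before it is completed fails the run):
1. the clamp is thrown over centre and its arm stands up, the pad still lying in its nest (value of joint clamp_arm above 1.4 rad and distance between pad_c and nest below 0.008 m), for 0.2 s.
2. the pad is lifted clear of the nest in the gripper, with the clamp arm up (height (world z) of pad_c above 0.055 m and contact force between pad and the fingers above 0.5 N and value of joint clamp_arm above 1.35 rad), for 0.1 s.
3. the pad is lowered into the empty half of the tray, still held when it is within 12 mm of the floor (x of pad_c in the frame of tray_free between -0.04 and 0.04 m and y of pad_c in the frame of tray_free between -0.04 and 0.04 m and z of pad_c in the frame of tray_free below 0.0195 m and contact force between pad and the fingers above 0.5 N), for 0.05 s.
At the end, for the whole second after the job is handed in: The pad lies released, still, flat and face up in the tray's empty half: centre within 30 mm (tray x) and 32 mm (tray y) of its middle, long side within 0.22 rad of the tray's x axis, clear of the mate (moved under 15 mm); the clamp arm is still open past 1.35 rad (x of pad_c in the frame of tray_free between -0.03 and 0.03 m and y of pad_c in the frame of tray_free between -0.032 and 0.032 m and angle between the x axis of pad_c and the x axis of tray_free, either way round below 0.22 rad and z of pad_c in the frame of tray_free below 0.0105 m and angle between pad_c's own z axis and vertical below 0.1 rad and linear speed of pad below 0.02 m/s and contact force between pad and the fingers below 0.1 N and contact force between pad and mate below 0.1 N and value of joint clamp_arm above 1.35 rad and distance of mate_c from where it was at the start of the episode below 0.015 m); the robot touches nothing.
It fails at once if the pad is dragged out from under the closed clamp (value of joint clamp_arm below 0.5 rad and distance of pad_c from where it was at the start of the episode above 0.015 m).
It fails at once if the pad is tipped over (angle between pad_c's own z axis and vertical above 0.8 rad).
It fails at once if the other pad or a thing on the bench is moved by more than 25 mm (distance of any of mate_c, file, wire_brush, brake_cleaner, work_light, tape_measure, grease_tin, socket from where it was at the start of the episode above 0.025 m).
It also fails if it takes over 72 s, if anything falls off the work surface, if the arm or the gripper's body presses on something with over 40 N, if the wrist force passes 120 N, or if a joint passes its speed limit or range.

## Working session

There is one attempt and no reset: what is moved stays moved. The work goes in short steps, Python scripts to look and compute and a tool call to move; the robot and the scene stay as the last step left them, time stands still between calls to the robot, and variables do not carry over. Pictures are saved under pics/ and viewed, at most 10 in all, crops included, and the job is handed in when it is done.

Besides the shell and the picture viewer there is one more tool, called in YAML: its name, and indented under it one key for each argument. step_arm: Moves the arm, as the interface text tells. Its arguments: {"type":"object","properties":{"targets":{"type":"array","items":{"type":"array"}},"grip_force":{"type":"number"}},"required":["targets"]}

```bash
mkdir -p pics; ls; cat > h.py <<'E'
import numpy as np, cv2
from scipy.spatial.transform import Rotation as Ro
from workcell import *
def ray(cam,rc,z):
    c=calibration(cam);K,R,t=[np.array(c[k]) for k in("camera_matrix","R","t")]
    d=R.T@np.linalg.inv(K)@[rc[1],rc[0],1.];o=-R.T@t
    return o+d*(z-o[2])/d[2]
def proj(cam,X):
    c=calibration(cam);K,R,t=[np.array(c[k]) for k in("camera_matrix","R","t")]
    p=K@(R@np.array(X)+t);return p[1]/p[2],p[0]/p[2]
E
python3 - <<'E'
from h import *
s=read_state();print(s)
H=dict(handle_grip=.168,handle_top=.203,pad_c=.0275,mate_c=.0105,tray=0,jig=0,nest=.0275,clamp_pivot=.052,tray_free=.003)
for cam in("top","side"):
    im=read_camera(cam);cv2.imwrite(f"pics/{cam}0.png",im[...,::-1])
    for n,z in H.items():
        for r in tip_of(cam,n)[:2]:print(cam,n,np.round(r["at"],1),round(r["score"],2),np.round(ray(cam,r["at"],z),3))
E
```

```text
pics
{'time': 0.0, 'q': array([ 1.20612351e+00,  2.64723969e-01,  1.60541560e+00,  1.19663434e-05,
        1.27367499e+00, -3.69112028e-02]), 'joint_vel': array([ 0.00169464,  0.00050643, -0.00014163, -0.00135823, -0.00063823,
        0.00097564]), 'joint_torque': array([ 1.30809345e-03, -5.15080369e+01, -3.67327380e+01, -1.67660683e-04,
        1.20387267e-02,  9.65493200e-06]), 'tool_pos': array([0.21709743, 0.63852073, 0.30255903]), 'tcp_rot': array([-0.51247632, -3.09904923,  0.00341597]), 'wrist_force': array([0.21335048, 0.03881576, 0.15524289]), 'torque': array([ 0.03370512,  0.05658984, -0.04302961]), 'grip_force': 0.0, 'width': 0.9973710469257925}
top handle_grip [226.1 179. ] 0.54 [0.53  0.258 0.168]
top handle_top [221.  174.3] 0.45 [0.538 0.264 0.203]
top handle_top [242.6 221.5] 0.38 [0.479 0.134 0.203]
top pad_c [241.9 222. ] 0.61 [0.503 0.155 0.028]
top pad_c [155.9 280.7] 0.57 [ 0.782 -0.027  0.028]
top mate_c [245.4 340.2] 0.95 [ 0.495 -0.213  0.01 ]
top tray [225.6 333. ] 0.96 [ 0.56  -0.193  0.   ]
top jig [240.7 211.3] 0.68 [0.511 0.192 0.   ]
top nest [244.3 223.
[... 238 characters left out ...]
0.003]
top tray_free [226.1 334.2] 0.45 [ 0.558 -0.197  0.003]
side handle_grip [171.6 226. ] 0.76 [0.528 0.243 0.168]
side handle_top [157.4 227. ] 0.49 [0.536 0.271 0.203]
side pad_c [224.3 220.8] 0.68 [0.498 0.168 0.027]
side mate_c [313.5 239. ] 0.91 [ 0.5   -0.213  0.01 ]
side tray [309.5 262.7] 0.69 [ 0.558 -0.199  0.   ]
side jig [226.4 226.4] 0.62 [0.517 0.199 0.   ]
side nest [230.2 222.6] 0.58 [0.5   0.132 0.027]
side nest [155.5 229.9] 0.48 [0.596 0.746 0.027]
side clamp_pivot [204.5 226.3] 0.85 [0.525 0.248 0.052]
side clamp_pivot [291.5 325.2] 0.6 [ 0.699 -0.224  0.052]
side tray_free [303.8 288.7] 0.85 [ 0.621 -0.194  0.003]
side tray_free [156.9 226.9] 0.42 [0.587 0.795 0.003]
```

View pics/top0.png

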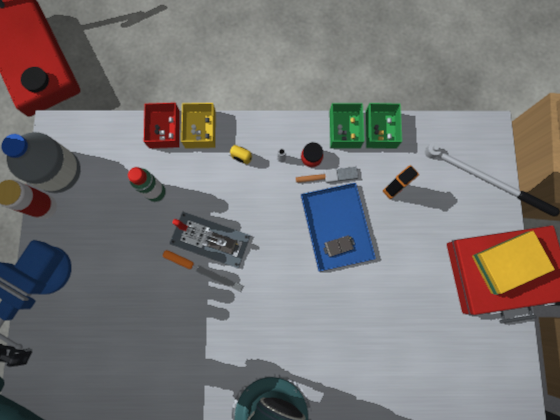

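View pics/side0.png

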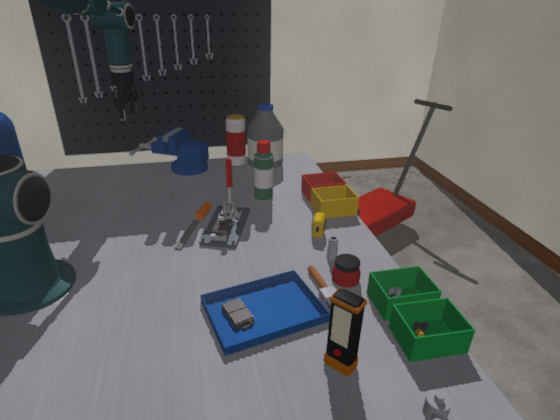

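The top view shows the jig at about (240,211) with the red handle at its left end (225,177). The tray is at (228,335), with the mate in its near half, and the can stands at about (185,147). The side view agrees. Next I'll fit the jig and tray poses from both cameras.

```bash
cat > fit.py <<'E'
from h import *
from scipy.optimize import least_squares
import json
J=dict(handle_grip=(-.066,0,.168),handle_top=(-.066,0,.203),pad_c=(.044,0,.0275),nest=(.044,0,.0275),clamp_pivot=(-.05,0,.052),jig=(0,0,0))
T=dict(tray=(0,0,0),tray_free=(0,.061,.003),mate_c=(0,-.061,.0105))
def fit(M,p0,cams,names):
    obs=[]
    for c in cams:
        read_camera(c)
        for n in names:
            for r in tip_of(c,n)[:1]:
                obs.append((c,n,M[n],r["at"],r["score"]))
    P=lambda p,X:np.array([p[0]+np.cos(p[2])*X[0]-np.sin(p[2])*X[1],p[1]+np.sin(p[2])*X[0]+np.cos(p[2])*X[1],X[2]])
    f=lambda p:np.concatenate([(np.array(proj(c,P(p,X)))-a)*s for c,n,X,a,s in obs])
    r=least_squares(f,p0,loss="soft_l1",f_scale=1.5)
    for (c,n,X,a,s),e in zip(obs,f(r.x).reshape(-1,2)):print(c,n,round(s,2),np.round(e,1))
    print(np.round(r.x,4));return r.x.tolist()
E
python3 - <<'E'
from fit import *
d=dict(jig=fit(J,[.511,.195,-1.81],["top","side"],[n for n in J]),tray=fit(T,[.559,-.196,.17-1.4],["top","side"],list(T)))
json.dump(d,open("pose.json","w"))
for c in("top","side"):
    for r in look_for(c,"brake_cleaner")[:1]:print(c,np.round(r["extent"]),[np.round(ray(c,((r["extent"][1]+r["extent"][3])/2,(r["extent"][0]+r["extent"][2])/2),.105),3)])
    im=read_camera(c)
E
```

```text
top handle_grip 0.69 [0.6 1.7]
top handle_top 0.56 [ 0.8 -1. ]
top pad_c 0.63 [ 1.3 -0.8]
top nest 0.83 [-0.1  2.4]
top clamp_pivot 0.74 [-0.3 -1.3]
top jig 0.88 [-0.3 -0.8]
side handle_grip 0.53 [-0.1  1. ]
side handle_top 0.7 [2.2 1.5]
side pad_c 0.57 [0.8 0.9]
side nest 0.84 [-2.6 -0.3]
side clamp_pivot 0.94 [ 0.5 -1.1]
side jig 0.6 [0.6 0.7]
[ 0.515   0.2003 -1.9107]
top tray 0.69 [0.3 3. ]
top tray_free 0.94 [-1.5 -0.4]
top mate_c 0.82 [ 1.  -1.7]
side tray 0.56 [-0.9 -0.7]
side mate_c 0.59 [3.3 0.5]
[ 0.554  -0.2036 -1.4244]
top [127. 171. 169. 202.] [array([0.66 , 0.371, 0.105])]
side [253. 143. 274. 202.] [array([0.668, 0.361, 0.105])]
```

```bash
cat > plan.py <<'E'
from h import *
import json,sys
P=json.load(open("pose.json"))
def W(p,X): # point in jig/tray frame -> world
    x,y,a=P[p];return np.array([x+np.cos(a)*X[0]-np.sin(a)*X[1],y+np.sin(a)*X[0]+np.cos(a)*X[1],X[2]])
def tool(a,tilt=0): # tool y at azimuth a, tool down, then turned about own y
    y=np.array([np.cos(a),np.sin(a),0]);z=np.array([0,0,-1.]);x=np.cross(y,z)
    return Ro.from_matrix(np.c_[x,y,z])*Ro.from_rotvec([0,tilt,0])
def cur():
    s=read_state();return Ro.from_rotvec(s["tcp_rot"]),np.array(s["tool_pos"])
def rows(R0,p0,R1,p1,vmax=38,wmax=.118,n=None):
    w=(R0.inv()*R1).as_rotvec();n=n or int(np.ceil(max(np.linalg.norm(w)/wmax,np.linalg.norm(p1-p0)*1e3/vmax)))
    out=[];R,p=R0,np.array(p0)
    for k in range(1,n+1):
        Rk=R0*Ro.from_rotvec(w*k/n);pk=p0+(p1-p0)*k/n
        d=np.round((R.inv()*Rk).as_rotvec(),3);s=np.round(R.inv().apply(pk-p)*1e3,1)
        p=p+R.apply(s/1e3);R=R*Ro.from_rotvec(d);out.append([d.tolist(),s.tolist()])
    for o in out:print(o)
    print("--",n,"rows; end",np.round(p,4));return R,p
E
python3 - <<'E'
from plan import *
c=calibration("wrist");R0,p0=cur()
Rc=np.array(c["R"]);o=-Rc.T@c["t"];print("cam in tool",np.round(R0.inv().apply(o-p0),3),"axis",np.round(R0.inv().apply(Rc[2]),2),c["camera_matrix"][0])
R,p=R0,p0
R,p=rows(R,p,tool(P["jig"][2]+np.pi/2),W("jig",[.04,0,.37]))
E
```

```text
cam in tool [ 0.078  0.    -0.07 ] axis [-0.31 -0.    0.95] [345.47059776   0.         277.46052215]
[[-0.0, 0.0, 0.106], [-28.2, -24.0, -4.4]]
[[-0.0, 0.0, 0.105], [-30.5, -20.8, -4.4]]
[[-0.0, 0.0, 0.106], [-32.6, -17.6, -4.4]]
[[-0.0, 0.0, 0.105], [-34.2, -14.0, -4.4]]
[[-0.0, 0.0, 0.106], [-35.6, -10.3, -4.4]]
[[-0.0, 0.0, 0.105], [-36.4, -6.5, -4.4]]
[[-0.0, 0.0, 0.106], [-36.9, -2.7, -4.5]]
[[-0.0, 0.0, 0.105], [-36.9, 1.3, -4.4]]
[[-0.0, 0.0, 0.106], [-36.7, 5.1, -4.4]]
[[-0.0, 0.0, 0.105], [-35.9, 9.0, -4.4]]
[[-0.0, 0.0, 0.106], [-34.7, 12.7, -4.4]]
[[-0.0, 0.0, 0.105], [-33.2, 16.3, -4.4]]
[[-0.0, 0.0, 0.106], [-31.3, 19.7, -4.4]]
[[-0.0, 0.0, 0.105], [-29.1, 22.9, -4.4]]
[[-0.0, 0.0, 0.106], [-26.5, 25.8, -4.4]]
-- 15 rows; end [0.5017 0.1626 0.37  ]
```

step_arm:
  targets:
    - [[0,0,0.106],[-28,-24,-4.4],85]
    - [[0,0,0.105],[-30.5,-21,-4.4],85]
    - [[0,0,0.106],[-32.5,-17.5,-4.4],85]
    - [[0,0,0.105],[-34,-14,-4.4],85]
    - [[0,0,0.106],[-35.5,-10,-4.4],85]

```text
time: 2.72
tool_pos: [0.3122, 0.4792, 0.3261]
tcp_rot: [1.31, 2.855, 0.0]
wrist_force: [0.4, 0.1, 0.3]
width: 0.994
grip_force: 0.0
```

step_arm:
  targets:
    - [[0,0,0.105],[-36.5,-6.5,-4.4],85]
    - [[0,0,0.106],[-37,-2.5,-4.4],85]
    - [[0,0,0.105],[-37,1.5,-4.4],85]
    - [[0,0,0.106],[-36.5,5,-4.4],85]
    - [[0,0,0.105],[-36,9,-4.4],85]

```text
time: 3.13
tool_pos: [0.4075, 0.3202, 0.3484]
tcp_rot: [2.009, 2.415, 0.001]
wrist_force: [1.0, -0.2, 0.4]
width: 0.993
grip_force: 0.0
```

step_arm:
  targets:
    - [[0,0,0.106],[-34.5,12.5,-4.4],85]
    - [[0,0,0.105],[-33,16.5,-4.4],85]
    - [[0,0,0.106],[-31.5,19.5,-4.4],85]
    - [[0,0,0.105],[-29,23,-4.4],85]
    - [[0,0,0.106],[-26.5,26,-4.4],85]

```text
time: 3.55
tool_pos: [0.5024, 0.1615, 0.3705]
tcp_rot: [2.57, 1.807, 0.001]
wrist_force: [-0.1, 0.1, -0.2]
width: 0.993
grip_force: 0.0
```

step_arm:
  targets:
    - [[0,0,0],[0,0,0],85]
    - [[0,0,0],[0,0,0],85]

```text
time: 3.72
tool_pos: [0.5027, 0.1616, 0.3703]
tcp_rot: [2.568, 1.809, 0.001]
wrist_force: [-0.1, 1.1, 0.6]
width: 0.994
grip_force: 0.0
```

```bash
cat > wfit.py <<'E'
from fit import *
from plan import P
import sys
def run(names=("handle_grip","handle_top","pad_c","nest","clamp_pivot","jig"),cams=("wrist",)):
    P["jig"]=fit(J,P["jig"],cams,names);json.dump(P,open("pose.json","w"))
E
python3 - <<'E'
from wfit import *
im=read_camera("wrist");cv2.imwrite("pics/w1.png",im[...,::-1])
s=read_state();print(s["time"],s["tool_pos"],s["tcp_rot"],s["q"])
run(cams=("wrist","top","side"))
E
```

```text
3.7667 [0.50200187 0.16269794 0.36996017] [-2.56585013e+00 -1.81177789e+00 -3.18139497e-04] [ 2.65905790e-01 -5.20674833e-02  1.83041946e+00  6.02458273e-04
  1.36323963e+00  6.06945382e-01]
wrist handle_grip 0.75 [ 0.2 -0.9]
wrist handle_top 0.65 [ 1.5 -1.5]
wrist pad_c 0.77 [-0.6 -0.2]
wrist nest 0.87 [-2.4 -0.8]
wrist clamp_pivot 0.96 [3.2 2.4]
wrist jig 0.8 [-1.3  0.9]
top handle_top 0.34 [-5.3 -5.7]
top pad_c 0.59 [-0.4 -0.8]
top nest 0.83 [-0.7 -0.8]
top clamp_pivot 0.66 [-2.  -0.6]
top jig 0.61 [-2.6 -0.5]
side handle_grip 0.8 [-0.   1.4]
side handle_top 0.79 [ 2.4 -1.1]
side pad_c 0.49 [-13.6 -54.1]
side nest 0.83 [-1.  1.]
side clamp_pivot 0.92 [2.6 2.8]
side jig 0.9 [ 2.6 -0.6]
[ 0.516   0.1972 -1.9081]
```

View pics/w1.png

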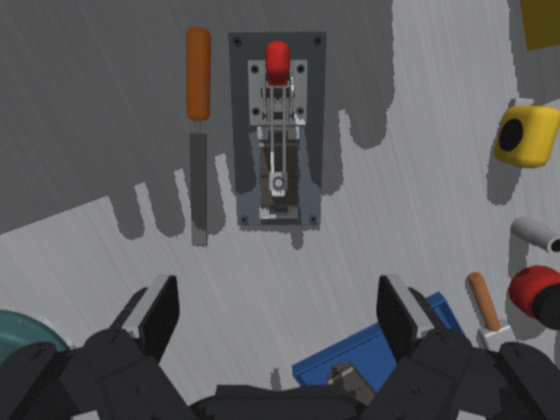

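The wrist view shows the jig upright in the picture, with the red handle at (278,62) and the pad under the arm at (278,180). It is centred on the gripper's plane at column 278. The file is to the left and clear. Next I'll plan the tilted approach to the handle.

```bash
python3 - <<'E'
from plan import *
R,p=cur();a=P["jig"][2]+np.pi/2;t=.96
R1=tool(a,t);g=W("jig",[-.066,0,.168]);z=R1.apply([0,0,1])
R,p=rows(R,p,R1,g-.114*z);rows(R,p,R1,g-.054*z,vmax=21)
E
```

```text
[[0.0, 0.107, -0.0], [1.0, 0.2, 15.2]]
[[0.0, 0.106, -0.001], [-0.5, 0.3, 15.2]]
[[0.0, 0.107, 0.0], [-2.2, 0.2, 15.0]]
[[0.001, 0.107, -0.0], [-3.8, 0.2, 14.7]]
[[-0.0, 0.106, -0.0], [-5.3, 0.3, 14.2]]
[[-0.0, 0.107, -0.001], [-6.8, 0.2, 13.6]]
[[-0.0, 0.107, -0.0], [-8.3, 0.3, 12.8]]
[[0.0, 0.106, -0.0], [-9.5, 0.2, 11.9]]
[[0.0, 0.107, -0.001], [-10.7, 0.2, 10.7]]
-- 9 rows; end [0.5069 0.1713 0.2334]
[[0.0, 0.0, 0.0], [-0.0, 0.0, 20.0]]
[[0.0, 0.0, 0.0], [-0.0, 0.0, 20.0]]
[[0.0, 0.0, 0.0], [-0.0, 0.0, 20.0]]
-- 3 rows; end [0.5232 0.2177 0.199 ]
```

step_arm:
  targets:
    - [[0,0.107,0],[1,0.2,15],85]
    - [[0,0.106,0],[-0.5,0.2,15],85]
    - [[0,0.107,0],[-2,0.2,15],85]
    - [[0,0.107,0],[-4,0.2,14.5],85]
    - [[0,0.106,0],[-5.5,0.2,14],85]

```text
time: 5.23
tool_pos: [0.5048, 0.1674, 0.2953]
tcp_rot: [-2.259, -1.597, -0.626]
wrist_force: [-0.5, 1.1, -0.2]
width: 0.997
grip_force: 0.0
```

step_arm:
  targets:
    - [[0,0.107,0],[-7,0.2,13.5],85]
    - [[0,0.107,0],[-8.5,0.2,13],85]
    - [[0,0.106,0],[-9.5,0.2,12],85]
    - [[0,0.107,0],[-10.5,0.2,10.5],85]
    - [[0,0,0],[0,0,0],85]

```text
time: 5.65
tool_pos: [0.5032, 0.1699, 0.2281]
tcp_rot: [-1.958, -1.373, -1.01]
wrist_force: [-2.0, -0.6, -1.3]
width: 0.993
grip_force: 0.0
```

```bash
python3 - <<'E'
from wfit import *
from plan import *
im=read_camera("wrist");cv2.imwrite("pics/w2.png",im[...,::-1])
R,p=cur();print(p,R.as_rotvec(),read_state()["q"])
m=lambda X:np.round(R.inv().apply(np.array(X)-p)*1e3,1)
print("expected in tool",m(W("jig",[-.066,0,.168])),np.round(proj("wrist",W("jig",[-.066,0,.168]))),np.round(proj("wrist",W("jig",[-.066,0,.203]))))
for n in("handle_grip","handle_top"):
    for r in tip_of("wrist",n)[:1]:print(n,np.round(r["at"],1),r["score"])
for r in cut_out("wrist","handle_grip")[:1]:
    ys,xs=np.nonzero(r["region"]);print("mask",r["extent"],np.median(xs))
E
```

```text
[0.50435297 0.17007699 0.23022092] [-1.95998322 -1.37512123 -1.00793525] [-0.15532525  0.01435644  2.27778528  1.17502588  1.05774415 -0.54753845]
expected in tool [  4.2   2.1 113.8] [236. 280.] [198. 280.]
handle_grip [233.  282.1] 0.74
handle_top [190.9 284.5] 0.66
mask [266.2, 183.9, 302.5, 350.0] 283.0
```

View pics/w2.png

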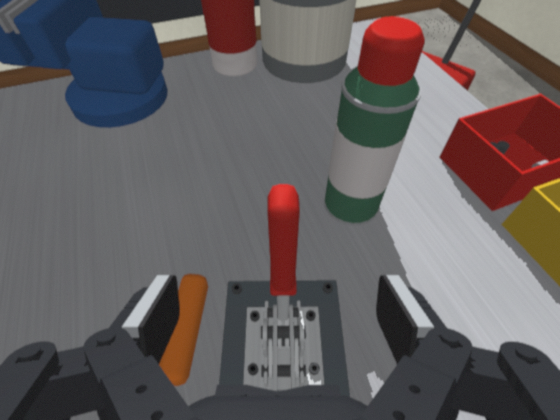

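The handle shows upright at columns 266–302, grip point (233,282). It is about 3 mm to the tool's +y and lies between the open fingers. The can's base is at about (205,355), clear to the right. I'll go in and grip.

step_arm:
  targets:
    - [[0,0,0],[5,3,10],85]
    - [[0,0,0],[0,0,20],85]
    - [[0,0,0],[0,0,20],85]
    - [[0,0,0],[0,0,10],85]
    - [[0,0,0],[0,0,0],85]

```text
time: 6.27
tool_pos: [0.5268, 0.2212, 0.204]
tcp_rot: [-1.952, -1.386, -1.017]
wrist_force: [0.1, 0.3, 0.3]
width: 0.994
grip_force: 0.0
```

step_arm:
  targets:
    - [[0,0,0],[0,0,0],30]
    - [[0,0,0],[0,0,0],22]
    - [[0,0,0],[0,0,0],22]
    - [[0,0,0],[0,0,0],22]
    - [[0,0,0],[0,0,0],22]
  grip_force: 30

```text
time: 6.68
tool_pos: [0.5269, 0.2185, 0.2042]
tcp_rot: [-1.956, -1.382, -1.019]
wrist_force: [-0.2, 0.9, -0.5]
width: 0.294
grip_force: 0.0
```

```bash
python3 - <<'E'
from plan import *
im=read_camera("wrist");cv2.imwrite("pics/w3.png",im[...,::-1])
R,p=cur();s=read_state();print(s["time"],p,R.as_rotvec(),s["q"],s["width"],s["wrist_force"],nose_length())
print("tool y err", np.round(R.inv().apply(W("jig",[-.066,0,.168])-p)*1e3,1))
x,y,a=P["jig"]
for c in("wrist","top","side"):
    if c!="wrist":read_camera(c)
    for r in tip_of(c,"brake_cleaner")[:1]:
        X=ray(c,r["at"],0)[:2]-[x,y];print(c,r["score"],"can in jig",np.round([X@[np.cos(a),np.sin(a)],X@[-np.sin(a),np.cos(a)]],3))
E
```

```text
Traceback (most recent call last):
TypeError: 'float' object is not callable
```

View pics/w3.png

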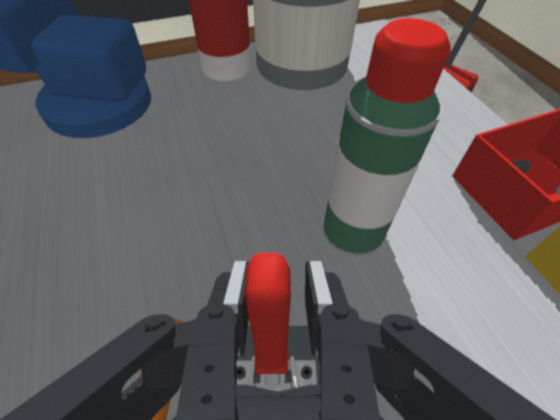

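The handle stands between the nearly closed fingers, at column 270 against the finger centre at 278. That is about 3 mm off in −y, so I'll correct it and close.

```bash
python3 - <<'E'
from plan import *
x,y,a=P["jig"]
for c in("wrist","top","side"):
    if c!="wrist":read_camera(c)
    for r in tip_of(c,"brake_cleaner")[:1]:
        X=ray(c,r["at"],0)[:2]-[x,y];print(c,r["score"],"can in jig",np.round([X@[np.cos(a),np.sin(a)],X@[-np.sin(a),np.cos(a)]],3))
print(nose_length)
E
```

```text
wrist 0.75 can in jig [-0.222  0.083]
0.0726
```

step_arm:
  targets:
    - [[0,0,0],[0,-3,0],24]
    - [[0,0,0],[0,0,0],18]
    - [[0,0,0],[0,0,0],10]
    - [[0,0,0],[0,0,0],5]
    - [[0,0,0],[0,0,0],5]
  grip_force: 40

```text
time: 7.4
tool_pos: [0.5237, 0.22, 0.2035]
tcp_rot: [-1.955, -1.382, -1.017]
wrist_force: [-1.0, -0.1, 0.1]
width: 0.181
grip_force: 43.1
```

```bash
python3 - <<'E'
from plan import *
s=read_state();print({k:np.round(s[k],3) for k in s})
R,p=cur();G=[(-66,168,0),(-75,168,5),(-87,166,11),(-108,157,22),(-127,144,32),(-142,128,43),(-154,109,54),(-161,87,65),(-162,63,77)]
# keep the hand fixed to the handle as gripped now
j=P["jig"];d=np.array([np.cos(j[2]),np.sin(j[2]),0]);jy=np.array([-d[1],d[0],0])
g=lambda k:W("jig",[G[k][0]/1e3,0,G[k][1]/1e3])
off=R.inv().apply(p-g(0));print("offset in tool",off)
off[2]=-.054;off[1]=0
R0=R;g0=p-R.apply(off)
for k in range(1,9):
    lean=np.radians(G[k][2]);lean=min(lean,.96) # then stay upright
    # handle z -> -jig x : rotation about jig y by -lean
    Rk=Ro.from_rotvec(-jy*lean)*R0;pk=g0+g(k)-g(0)+Rk.apply(off)
    n={1:2,2:2}.get(k,3)
    print(G[k]);R,p=rows(R,p,Rk,pk,n=n)
E
```

```text
{'time': np.float64(7.4), 'q': array([-0.039,  0.093,  2.261,  1.278,  0.956, -0.593]), 'joint_vel': array([-0.   ,  0.003, -0.001,  0.002,  0.001,  0.001]), 'joint_torque': array([ 2.8200e-01, -3.3878e+01, -2.8851e+01,  3.1930e+00,  2.4690e+00,
        1.4000e-02]), 'tool_pos': array([0.524, 0.22 , 0.204]), 'tcp_rot': array([-1.955, -1.382, -1.017]), 'wrist_force': array([-0.956, -0.116,  0.064]), 'torque': array([-0.469,  0.196,  0.033]), 'grip_force': np.float64(43.106), 'width': np.float64(0.181)}
offset in tool [ 0.00506792 -0.00019716 -0.05472524]
(-75, 168, 5)
[[-0.0, -0.044, -0.0], [4.9, -0.0, 4.0]]
[[-0.0, -0.043, -0.0], [5.1, -0.0, 3.8]]
-- 2 rows; end [0.5278 0.2315 0.207 ]
(-87, 166, 11)
[[-0.0, -0.052, -0.0], [5.9, -0.0, 5.7]]
[[-0.0, -0.053, -0.0], [6.2, -0.1, 5.3]]
-- 2 rows; end [0.5331 0.2469 0.2088]
(-108, 157, 22)
[[-0.0, -0.064, -0.0], [6.4, -0.0, 7.7]]
[[-0.0, -0.064, -0.0], [6.8, -0.0, 7.2]]
[[-0.001, -0.064, -0.001], [7.3, -0.0, 6.8]]
-- 3 rows; end [0.543  0.2749 0.2055]
(-127, 144, 32)
[[0.0, -0.058, -0.0], [6.0, -0.0, 7.7]]
[[0.0, -0.058, -0.0], [6.5, -0.1, 7.2]]
[[0.0, -0.059, -0.0], [6.9, -0.0, 6.9]]
-- 3 rows; end [0.5521 0.301  0.1961]
(-142, 128, 43)
[[-0.0, -0.064, -0.0], [5.9, -0.0, 7.5]]
[[-0.0, -0.064, -0.0], [6.4, -0.1, 7.2]]
[[-0.0, -0.063, -0.0], [6.9, 0.0, 6.7]]
-- 3 rows; end [0.5604 0.3248 0.1823]
(-154, 109, 54)
[[-0.0, -0.064, -0.0], [6.0, -0.0, 7.7]]
[[-0.0, -0.064, -0.0], [6.5, -0.0, 7.2]]
[[-0.001, -0.064, -0.001], [6.9, -0.1, 6.9]]
-- 3 rows; end [0.5678 0.346  0.1635]
(-161, 87, 65)
[[0.0, -0.006, 0.0], [2.5, -0.0, 7.4]]
[[0.0, -0.006, 0.0], [2.6, -0.0, 7.4]]
[[0.0, -0.006, 0.0], [2.6, -0.0, 7.4]]
-- 3 rows; end [0.5705 0.3534 0.1414]
(-162, 63, 77)
[[0.0, 0.0, 0.0], [0.3, -0.0, 8.0]]
[[0.0, 0.0, 0.0], [0.3, -0.1, 8.0]]
[[0.0, 0.0, 0.0], [0.4, 0.0, 8.0]]
-- 3 rows; end [0.5708 0.3544 0.1174]
```

step_arm:
  targets:
    - [[0,-0.044,0],[5,0,4],5]
    - [[0,-0.043,0],[5,0,4],5]
    - [[0,-0.052,0],[6,0,5.5],5]
    - [[0,-0.053,0],[6,0,5.5],5]

```text
time: 7.73
tool_pos: [0.5333, 0.2468, 0.2085]
tcp_rot: [-2.101, -1.484, -0.845]
wrist_force: [-1.1, -2.4, -2.9]
width: 0.181
grip_force: 43.0
```

step_arm:
  targets:
    - [[0,-0.064,0],[6.5,0,7.5],5]
    - [[0,-0.064,0],[7,0,7],5]
    - [[0,-0.064,0],[7,0,7],5]
    - [[0,-0.058,0],[6,0,7.5],5]
    - [[0,-0.058,0],[6.5,0,7],5]

```text
time: 8.15
tool_pos: [0.5492, 0.2921, 0.1997]
tcp_rot: [-2.31, -1.634, -0.537]
wrist_force: [-1.9, -3.9, 0.4]
width: 0.179
grip_force: 43.4
```

```bash
python3 - <<'E'
from plan import *
s=read_state();print({k:np.round(s[k],3) for k in s})
E
```

```text
{'time': np.float64(8.15), 'q': array([0.29 , 0.13 , 2.024, 0.531, 0.78 , 0.286]), 'joint_vel': array([ 0.425,  0.249, -0.387, -1.122,  0.111,  1.222]), 'joint_torque': array([ -0.133, -41.947, -33.308,   3.574,  -1.261,  -1.234]), 'tool_pos': array([0.549, 0.292, 0.2  ]), 'tcp_rot': array([-2.31 , -1.634, -0.537]), 'wrist_force': array([-1.868, -3.879,  0.401]), 'torque': array([-0.744,  0.474, -0.002]), 'grip_force': np.float64(43.369), 'width': np.float64(0.179)}
```

Tracking well with small forces, so I'll carry on.

step_arm:
  targets:
    - [[0,-0.059,0],[7,0,7],5]
    - [[0,-0.064,0],[6,0,7.5],5]
    - [[0,-0.064,0],[6.5,0,7],5]
    - [[0,-0.064,0],[7,0,6.5],5]
    - [[0,-0.064,0],[6,0,7.5],5]

```text
time: 8.57
tool_pos: [0.5631, 0.3315, 0.1763]
tcp_rot: [-2.495, -1.764, -0.175]
wrist_force: [-0.8, -0.6, -1.1]
width: 0.18
grip_force: 42.9
```

step_arm:
  targets:
    - [[0,-0.064,0],[6.5,0,7],5]
    - [[0,-0.064,0],[7,0,7],5]
    - [[0,-0.006,0],[2.5,0,7.5],5]
    - [[0,-0.006,0],[2.5,0,7.5],5]
    - [[0,-0.006,0],[2.5,0,7.5],5]

```text
time: 8.98
tool_pos: [0.571, 0.3534, 0.1424]
tcp_rot: [2.564, 1.814, -0.002]
wrist_force: [-2.3, -2.4, 6.7]
width: 0.176
grip_force: 44.1
```

step_arm:
  targets:
    - [[0,0,0],[0,0,8],5]
    - [[0,0,0],[0.5,0,8],5]
    - [[0,0,0],[0.5,0,8],5]

```text
time: 9.23
tool_pos: [0.572, 0.3555, 0.12]
tcp_rot: [-2.565, -1.812, -0.005]
wrist_force: [-2.0, 1.3, 8.6]
width: 0.182
grip_force: 44.5
```

```bash
python3 - <<'E'
from plan import *
s=read_state();print({k:np.round(s[k],3) for k in s})
im=read_camera("side");cv2.imwrite("pics/s4.png",cv2.resize(im[100:280,150:330],None,fx=3,fy=3)[...,::-1])
E
```

```text
{'time': np.float64(9.233), 'q': array([0.519, 0.419, 1.76 , 0.002, 0.96 , 0.858]), 'joint_vel': array([ 0.005,  0.114,  0.04 , -0.007, -0.146,  0.004]), 'joint_torque': array([-1.3380e+00, -5.0167e+01, -2.8911e+01, -3.0300e-01, -6.0300e-01,
       -3.8000e-02]), 'tool_pos': array([0.572, 0.356, 0.12 ]), 'tcp_rot': array([-2.565, -1.812, -0.005]), 'wrist_force': array([-2.015,  1.344,  8.643]), 'torque': array([-0.294,  0.559, -0.055]), 'grip_force': np.float64(44.462), 'width': np.float64(0.182)}
```

View pics/s4.png

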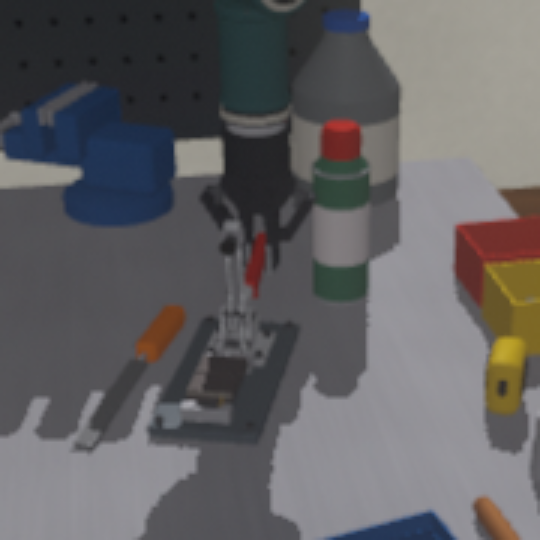

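The crop shows the clamp arm standing up at (235,280), the pad free in its nest at (215,385), and the hand clear of the can. I'll press the handle a little further, onto its stop.

step_arm:
  targets:
    - [[0,0,0],[0,0,3],5]
    - [[0,0,0],[0,0,3],5]
    - [[0,0,0],[0,0,0],5]

```text
time: 9.53
tool_pos: [0.5717, 0.3549, 0.1135]
tcp_rot: [-2.565, -1.813, -0.002]
wrist_force: [-1.9, 0.5, 6.3]
width: 0.182
grip_force: 44.4
```

step_arm:
  targets:
    - [[0,0,0],[0,0,4],5]
    - [[0,0,0],[0,0,0],5]

```text
time: 9.7
tool_pos: [0.5717, 0.3548, 0.1099]
tcp_rot: [-2.565, -1.812, -0.003]
wrist_force: [-2.1, -0.8, 8.4]
width: 0.183
grip_force: 44.7
```

step_arm:
  targets:
    - [[0,0,0],[0,0,4],5]
    - [[0,0,0],[0,0,0],5]

```text
time: 9.87
tool_pos: [0.5721, 0.3551, 0.1068]
tcp_rot: [-2.565, -1.812, -0.004]
wrist_force: [-3.9, -0.5, 13.0]
width: 0.178
grip_force: 45.6
```

step_arm:
  targets:
    - [[0,0,0],[0,0,4],5]
    - [[0,0,0],[0,0,0],5]

```text
time: 10.03
tool_pos: [0.5723, 0.3554, 0.1039]
tcp_rot: [-2.566, -1.811, -0.006]
wrist_force: [-4.3, -1.4, 17.7]
width: 0.183
grip_force: 46.4
```

```bash
python3 - <<'E'
from plan import *
s=read_state();print(s["tool_pos"],s["wrist_force"])
im=read_camera("wrist");cv2.imwrite("pics/w5.png",im[...,::-1])
im=read_camera("top")
for c in("wrist","top"):
  for n in("handle_grip","handle_top"):
    for r in tip_of(c,n)[:1]:print(c,n,np.round(r["at"],1),r["score"])
G=[(-154,109,54),(-161,87,65),(-162,63,77)]
for g in G:
    t=np.radians(g[2]);X=W("jig",[g[0]/1e3,0,g[1]/1e3]);Y=W("jig",[g[0]/1e3-.035*np.sin(t),0,g[1]/1e3+.035*np.cos(t)])
    print(g,[np.round(proj(c,Q)) for c in("wrist","top") for Q in(X,Y)])
E
```

```text
[0.57234217 0.35539664 0.10386697] [-4.32248748 -1.40477152 17.66904038]
wrist handle_grip [319.6 273.1] 0.66
wrist handle_top [243.7 272.6] 0.83
top handle_grip [218.  155.4] 0.48
top handle_top [207.3 332.4] 0.74
(-154, 109, 54) [array([472., 272.]), array([476., 269.]), array([217., 155.]), array([212., 144.])]
(-161, 87, 65) [array([385., 273.]), array([329., 271.]), array([217., 155.]), array([213., 144.])]
(-162, 63, 77) [array([333., 273.]), array([262., 272.]), array([219., 157.]), array([215., 146.])]
```

View pics/w5.png

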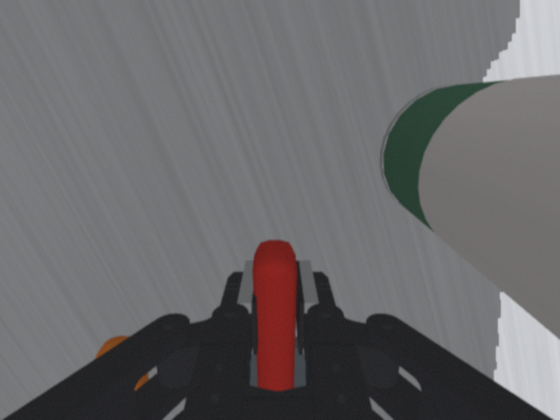

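The handle lies back at its stop: its tip at (244,273) matches the 77° prediction, and the force is rising. I'll release it, go up, and move over the nest.

step_arm:
  targets:
    - [[0,0,0],[0,0,-4],20]
    - [[0,0,0],[0,0,0],40]
    - [[0,0,0],[0,0,0],40]
    - [[0,0,0],[0,0,-15],40]
    - [[0,0,0],[0,0,-25],40]

```text
time: 10.75
tool_pos: [0.5687, 0.3526, 0.1407]
tcp_rot: [-2.565, -1.813, 0.014]
wrist_force: [-0.3, 0.7, 0.3]
width: 0.466
grip_force: 0.0
```

step_arm:
  targets:
    - [[0,0,0],[0,0,-30],40]
    - [[0,0,0],[0,0,-35],40]
    - [[0,0,0],[0,0,-35],40]
    - [[0,0,0],[0,0,-30],50]
    - [[0,0,0],[0,0,0],60]

```text
time: 11.17
tool_pos: [0.5744, 0.3561, 0.2841]
tcp_rot: [2.564, 1.813, 0.021]
wrist_force: [0.8, -0.3, 1.7]
width: 0.695
grip_force: 0.0
```

```bash
python3 - <<'E'
from plan import *
R,p=cur();print(p);rows(R,p,tool(P["jig"][2]+np.pi/2),W("jig",[.060,0,.275]),vmax=36)
E
```

```text
[0.57438479 0.35608301 0.28409361]
[[0.001, -0.001, -0.0], [-32.8, -0.3, 1.0]]
[[0.002, -0.002, -0.001], [-32.7, -0.3, 1.0]]
[[0.001, -0.001, -0.0], [-32.8, -0.3, 1.1]]
[[0.001, -0.002, -0.001], [-32.8, -0.3, 1.1]]
[[0.001, -0.001, 0.0], [-32.7, -0.3, 1.1]]
[[0.002, -0.001, -0.0], [-32.8, -0.4, 1.2]]
[[0.001, -0.002, -0.001], [-32.7, -0.3, 1.3]]
-- 7 rows; end [0.4961 0.1406 0.275 ]
```

step_arm:
  targets:
    - [[0,0,0],[-33,-0.3,1],85]
    - [[0.005,-0.005,0],[-33,-0.3,1],85]
    - [[0.004,-0.005,0],[-33,-0.3,1],85]
    - [[0,0,0],[-33,-0.3,1],85]
    - [[0,0,0],[-33,-0.3,1],85]

```text
time: 11.58
tool_pos: [0.514, 0.198, 0.2703]
tcp_rot: [-2.564, -1.813, 0.022]
wrist_force: [0.4, 0.1, 1.2]
width: 0.994
grip_force: 0.0
```

step_arm:
  targets:
    - [[0,0,0],[-33,-0.3,1],85]
    - [[0,0,0],[-33,-0.3,1],85]
    - [[0,0,0],[0,0,0],85]
    - [[0,0,0],[0,0,0],85]

```text
time: 11.92
tool_pos: [0.4917, 0.1359, 0.2693]
tcp_rot: [-2.567, -1.809, 0.021]
wrist_force: [0.4, 1.0, 0.8]
width: 0.991
grip_force: 0.0
```

```bash
python3 - <<'E'
from fit import *
from plan import *
im=read_camera("wrist");cv2.imwrite("pics/w6.png",im[...,::-1])
R,p=cur();s=read_state();print(s["time"],p,R.as_rotvec(),s["width"],nose_length)
print("down err",np.round(R.inv().apply([0,0,-1]),4))
X0=W("jig",[.044,0,.0275])
print("jig-based in tool",np.round(R.inv().apply(X0-p)*1e3,1))
for n in("pad_c","nest"):
    for r in tip_of("wrist",n)[:1]:print(n,r["score"],np.round(r["at"],1),np.round(R.inv().apply(ray("wrist",r["at"],.0275)-p)*1e3,1))
for r in cut_out("wrist","pad_c")[:1]:
    m=r["region"].astype(np.uint8);c=max(cv2.findContours(m,0,2)[0],key=cv2.contourArea)
    (u,v),wh,an=cv2.minAreaRect(c);print("mask",r["score"],r["extent"],(u,v),wh,an,np.round(R.inv().apply(ray("wrist",(v,u),.035)-p)*1e3,1))
E
```

```text
11.9667 [0.49229354 0.13688298 0.26945516] [-2.56572522 -1.81071827  0.02029632] 0.9935025144158295 0.0726
down err [0.0099 0.0084 0.9999]
jig-based in tool [ 23.1   4.4 241.7]
pad_c 0.8 [163.7 282.5] [ 23.7   5.3 241.7]
nest 0.49 [ 43.9 281.8] [122.7   4.  240.7]
mask 0.78 [255.0, 107.2, 313.4, 215.5] (283.48248291015625, 160.38619995117188) (105.27131652832031, 52.8070182800293) 88.36341857910156 [ 28.5   5.9 234.1]
```

View pics/w6.png

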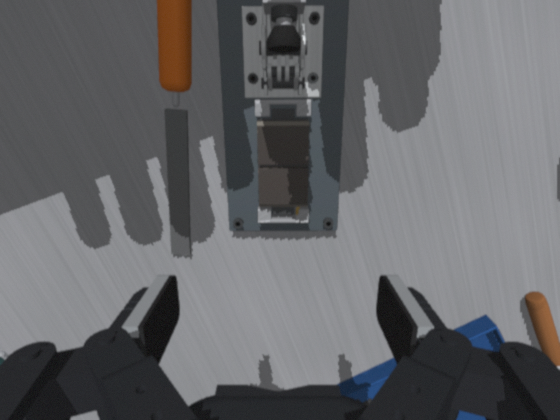

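The arm is up and the pad lies in its nest at (283,162), with both long sides free and no clamp over it. I'll correct the tilt, centre over the pad and come down to a check height.

step_arm:
  targets:
    - [[-0.008,0.009,0],[10,1.5,20],85]
    - [[0,0,0],[11,1.5,25],85]
    - [[0,0,0],[0,0,30],85]
    - [[0,0,0],[0,0,30],85]
    - [[0,0,0],[0,0,15],85]

```text
time: 12.53
tool_pos: [0.4999, 0.1565, 0.145]
tcp_rot: [-2.562, -1.815, 0.011]
wrist_force: [-0.9, -0.5, -0.8]
width: 0.992
grip_force: 0.0
```

step_arm:
  targets:
    - [[0,0,0],[0,0,0],75]
    - [[0,0,0],[0,0,0],75]
    - [[0,0,0],[0,0,0],75]

```text
time: 12.78
tool_pos: [0.5028, 0.1565, 0.15]
tcp_rot: [2.564, 1.814, -0.001]
wrist_force: [0.2, -0.3, 0.0]
width: 0.88
grip_force: 0.0
```

```bash
cat > look.py <<'E'
from plan import *
im=read_camera("wrist");cv2.imwrite("pics/w7.png",im[...,::-1])
R,p=cur();s=read_state();print(s["time"],p,R.as_rotvec(),s["width"],nose_length)
print("down err",np.round(R.inv().apply([0,0,-1]),4))
y=R.apply([0,1,0]);print("yaw err",np.arctan2(y[1],y[0])-P["jig"][2]-np.pi/2)
print("jig-based in tool",np.round(R.inv().apply(W("jig",[.044,0,.0275])-p)*1e3,1))
for r in tip_of("wrist","pad_c")[:1]:print(r["score"],np.round(r["at"],1),np.round(R.inv().apply(ray("wrist",r["at"],.0275)-p)*1e3,1))
for r in cut_out("wrist","pad_c")[:1]:
    m=r["region"];print("mask",r["score"],r["extent"])
    for row in np.linspace(r["extent"][1]+8,r["extent"][3]-8,5).astype(int):
        xs=np.nonzero(m[row])[0]
        print(row,[np.round(R.inv().apply(ray("wrist",(row,u),.035)-p)[:2]*1e3,1) for u in(xs[0],xs[-1])])
E
python3 look.py
```

```text
12.8333 [0.50315106 0.15645989 0.15061931] [2.56353277e+00 1.81358715e+00 1.18086204e-03] 0.8803822182386802 0.0726
down err [ 2.0e-04 -1.6e-03  1.0e+00]
yaw err -0.00202024405212331
jig-based in tool [ -1.3  -1.5 123.1]
0.79 [239.9 273.3] [ -2.1  -1.7 123.1]
mask 0.86 [232.9, 158.1, 318.4, 311.0]
166 [array([44.2, -9.8]), array([44.2,  8.1])]
200 [array([ 25. , -21.9]), array([25. , 21.8])]
234 [array([  4.6, -22. ]), array([ 4.5, 21.9])]
268 [array([-17.3, -22.2]), array([-17.3,  21.4])]
303 [array([-41.3,  -9.4]), array([-41.4,  14.1])]
```

View pics/w7.png

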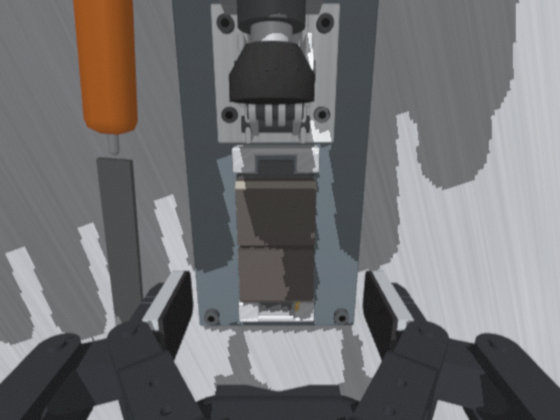

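The pad is centred between the fingers: its edges lie at ±22 mm in tool y and it is 1.5 mm back in x. The fingers are clear of the abutments, so I'll descend and close.

step_arm:
  targets:
    - [[0,0,0],[-1.5,-0.5,15],75]
    - [[0,0,0],[0,0,15],75]
    - [[0,0,0],[0,0,15],75]
    - [[0,0,0],[0,0,9],75]
    - [[0,0,0],[0,0,5],75]

```text
time: 13.35
tool_pos: [0.5005, 0.1542, 0.0896]
tcp_rot: [2.565, 1.813, -0.004]
wrist_force: [-1.0, -0.3, -1.2]
width: 0.881
grip_force: 0.0
```

step_arm:
  targets:
    - [[0,0,0],[0,0,0],60]
    - [[0,0,0],[0,0,0],50]
    - [[0,0,0],[0,0,0],50]
    - [[0,0,0],[0,0,0],50]

```text
time: 13.68
tool_pos: [0.5014, 0.1545, 0.0909]
tcp_rot: [2.564, 1.813, -0.001]
wrist_force: [0.8, 0.8, 0.1]
width: 0.586
grip_force: 0.0
```

step_arm:
  targets:
    - [[0,0,0],[0,0,0],40]
    - [[0,0,0],[0,0,0],35]
    - [[0,0,0],[0,0,0],35]
    - [[0,0,0],[0,0,0],35]
  grip_force: 40

```text
time: 14.02
tool_pos: [0.5014, 0.1545, 0.0911]
tcp_rot: [2.564, 1.813, -0.001]
wrist_force: [-0.9, -0.1, 6.3]
width: 0.521
grip_force: 40.8
```

step_arm:
  targets:
    - [[0,0,0],[0,0,-4],35]
    - [[0,0,0],[0,0,-6],35]
    - [[0,0,0],[0,0,-8],35]
    - [[0,0,0],[0,0,-12],35]
    - [[0,0,0],[0,0,-15],35]

```text
time: 14.43
tool_pos: [0.4998, 0.1542, 0.135]
tcp_rot: [-2.565, -1.813, 0.007]
wrist_force: [-0.7, 0.2, -2.3]
width: 0.518
grip_force: 41.6
```

step_arm:
  targets:
    - [[0,0,0],[0,0,-15],35]
    - [[0,0,0],[0,0,-15],35]
    - [[0,0,0],[0,0,-15],35]
    - [[0,0,0],[0,0,-15],35]
    - [[0,0,0],[0,0,0],35]

```text
time: 14.85
tool_pos: [0.503, 0.155, 0.1993]
tcp_rot: [2.563, 1.812, 0.007]
wrist_force: [0.9, -0.1, -2.2]
width: 0.52
grip_force: 41.6
```

```bash
python3 - <<'E'
from plan import *
s=read_state();print(s["time"],s["tool_pos"],s["wrist_force"],s["width"],s["grip_force"])
im=read_camera("wrist");cv2.imwrite("pics/w8.png",im[...,::-1])
R,p=cur()
for r in tip_of("wrist","pad_c")[:1]:
    q=ray("wrist",r["at"],p[2]-.0635);print(r,np.round(R.inv().apply(q-p)*1e3,1))
# approach above tray_free
a=P["tray"][2]+np.pi/2;f=W("tray",[0,.061,.003]);print(f)
rows(R,p,tool(a),np.r_[f[:2]+[-.06,0],p[2]+.01],vmax=32)
E
```

```text
14.85 [0.50297006 0.15504921 0.19933811] [ 0.91318145 -0.08436859 -2.24156278] 0.5196850486700557 41.590830352570265
{'at': [287.0, 275.8], 'score': 0.96} [ 1.1 -1.  63.5]
[ 0.61437315 -0.19469205  0.003     ]
[[0.0, -0.0, -0.041], [-26.0, 13.8, -0.8]]
[[0.001, -0.0, -0.04], [-26.6, 12.7, -0.8]]
[[-0.0, -0.0, -0.041], [-27.0, 11.7, -0.8]]
[[0.0, -0.0, -0.04], [-27.5, 10.5, -0.9]]
[[0.001, -0.0, -0.041], [-27.9, 9.5, -0.8]]
[[-0.0, -0.0, -0.04], [-28.3, 8.3, -0.8]]
[[0.0, -0.0, -0.041], [-28.5, 7.1, -0.9]]
[[0.0, -0.0, -0.04], [-28.9, 6.0, -0.8]]
[[0.001, -0.0, -0.041], [-29.0, 4.8, -0.8]]
[[0.0, -0.0, -0.04], [-29.3, 3.6, -0.9]]
[[0.0, -0.0, -0.041], [-29.3, 2.4, -0.8]]
[[0.001, -0.0, -0.04], [-29.4, 1.3, -0.8]]
-- 12 rows; end [ 0.5544 -0.1946  0.2076]
```

View pics/w8.png

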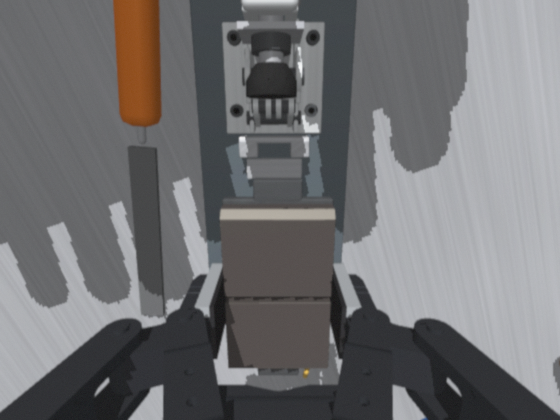

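The pad is held level between the fingers at (277,285), clear of the nest, with the clamp still open. I'll carry it towards the tray and re-measure the tray with the wrist camera on the way.

step_arm:
  targets:
    - [[0,0,-0.041],[-26,14,-1],35]
    - [[0,0,-0.04],[-26.5,12.5,-1],35]
    - [[0,0,-0.041],[-27,11.5,-1],35]
    - [[0,0,-0.04],[-27.5,10.5,-1],35]
    - [[0,0,-0.041],[-28,9.5,-1],35]

```text
time: 15.37
tool_pos: [0.5213, 0.0077, 0.1986]
tcp_rot: [-2.364, -2.066, 0.006]
wrist_force: [1.0, 0.3, -2.9]
width: 0.517
grip_force: 41.6
```

step_arm:
  targets:
    - [[0,0,-0.04],[-28,8.5,-1],35]
    - [[0,0,-0.041],[-15,7,-1],35]
    - [[0,0,-0.04],[0,6,-1],35]
    - [[0,0,0],[0,0,0],35]
    - [[0,0,0],[0,0,0],35]

```text
time: 15.78
tool_pos: [0.5377, -0.0361, 0.2019]
tcp_rot: [-2.24, -2.2, 0.006]
wrist_force: [-0.9, 0.9, -2.8]
width: 0.518
grip_force: 41.6
```

```bash
python3 - <<'E'
from fit import *
from plan import *
old=list(P["tray"])
new=fit(T,P["tray"],["wrist","top","side"],list(T));P["tray"]=new;json.dump(P,open("pose.json","w"))
# tray outline from the top camera (rim 22 mm)
for c in("top",):
    for r in cut_out(c,"tray")[:1]:
        k=max(cv2.findContours(r["region"].astype(np.uint8),0,2)[0],key=cv2.contourArea)
        b=cv2.boxPoints(cv2.minAreaRect(k));B=np.array([ray(c,(v,u),.015)[:2] for u,v in b])
        print(c,r["score"],"centre",B.mean(0).round(3),"sides",np.linalg.norm(B-np.roll(B,1,0),axis=1).round(3),"az",[round(float(np.arctan2(*(B[i]-B[i-1])[::-1])),3) for i in range(2)])
s=read_state();print(s["time"],s["tool_pos"],s["tcp_rot"],s["width"],s["grip_force"])
E
```

```text
wrist tray 0.97 [-1.7 -0.5]
wrist mate_c 0.87 [ 0.1 -0.5]
top tray 0.97 [1.4 0.8]
top tray_free 0.55 [-2.   2.6]
top mate_c 0.8 [-1.1  0.6]
side tray 0.94 [0.3 2.1]
side tray_free 0.57 [0.2 0.1]
side mate_c 0.68 [-0.   1.9]
[ 0.5576 -0.2058 -1.435 ]
top 0.87 centre [ 0.556 -0.207] sides [0.251 0.188 0.253 0.181] az [0.209, -1.34]
16.4333 [ 0.53845592 -0.03587174  0.20318208] [ 2.23895273  2.2036526  -0.00340094] 0.5177288875021455 41.62695730297855
```

The tray fit and its outline agree: centre (0.557, −0.206), and 251 × 185 mm against the given 250 × 180. I'll use a yaw of −1.39, between the two estimates.

```bash
python3 - <<'E'
from plan import *
P["tray"]=[.557,-.2063,-1.39];json.dump(P,open("pose.json","w"))
R,p=cur();f=W("tray",[0,.061,.003]);print(f)
R,p=rows(R,p,tool(P["tray"][2]+np.pi/2),np.r_[f[:2],.175],vmax=32);rows(R,p,R,np.r_[f[:2],.090],vmax=18)
E
```

```text
[ 0.61700575 -0.19533141  0.003     ]
[[-0.0, 0.0, -0.033], [-26.4, 13.5, 4.7]]
[[-0.001, 0.0, -0.033], [-26.7, 12.7, 4.7]]
[[0.0, 0.001, -0.032], [-27.2, 11.7, 4.8]]
[[-0.0, -0.0, -0.033], [-27.6, 10.9, 4.7]]
[[-0.0, 0.0, -0.033], [-27.9, 9.9, 4.7]]
[[-0.001, 0.0, -0.033], [-28.2, 9.1, 4.7]]
-- 6 rows; end [ 0.617  -0.1953  0.175 ]
[[0.0, 0.0, 0.0], [0.0, -0.0, 17.0]]
[[0.0, 0.0, 0.0], [0.0, -0.0, 17.0]]
[[0.0, 0.0, 0.0], [0.0, -0.0, 17.0]]
[[0.0, 0.0, 0.0], [0.0, -0.1, 17.0]]
[[0.0, 0.0, 0.0], [0.0, 0.0, 17.0]]
-- 5 rows; end [ 0.617  -0.1954  0.09  ]
```

step_arm:
  targets:
    - [[0,0,-0.033],[-26.5,13.5,4.7],35]
    - [[0,0,-0.033],[-26.5,12.5,4.7],35]
    - [[0,0,-0.032],[-27,11.5,4.7],35]
    - [[0,0,-0.033],[-27.5,11,4.7],35]
    - [[0,0,-0.033],[-28,10,4.7],35]

```text
time: 16.85
tool_pos: [0.6042, -0.1698, 0.1795]
tcp_rot: [-2.049, -2.381, 0.003]
wrist_force: [1.2, 0.7, -3.1]
width: 0.52
grip_force: 41.6
```

step_arm:
  targets:
    - [[0,0,-0.033],[-28,9,4.7],35]
    - [[0,0,0],[0,0,0],35]
    - [[0,0,0],[0,0,0],35]

```text
time: 17.1
tool_pos: [0.6169, -0.1964, 0.1744]
tcp_rot: [-2.014, -2.41, 0.004]
wrist_force: [0.6, 0.9, -2.8]
width: 0.517
grip_force: 41.7
```

```bash
python3 - <<'E'
from plan import *
R,p=cur();s=read_state();print(s["time"],p,"down",np.round(R.inv().apply([0,0,-1]),4),s["wrist_force"],s["grip_force"])
print("to free",np.round(R.inv().apply(W("tray",[0,.061,.003])-p)*1e3,1))
y=R.apply([0,1,0]);print("yaw",np.arctan2(y[1],y[0])-P["tray"][2]-np.pi/2)
for c in("top","side"):
    read_camera(c)
    for r in tip_of(c,"pad_c")[:2]:print(c,r["score"],np.round(ray(c,r["at"],p[2]-.0635),3))
E
```

```text
17.1 [ 0.61687991 -0.19644442  0.1743698 ] down [8.0e-04 2.5e-03 1.0e+00] [ 0.64212869  0.92704916 -2.823128  ] 41.7246329018235
to free [  1.2   0.7 171.4]
yaw -0.0024624875595931073
top 0.43 [ 0.624 -0.192  0.111]
side 0.94 [ 0.614 -0.189  0.111]
```

Well aligned. I'll lower the pad and slow down towards the floor.

step_arm:
  targets:
    - [[0,0,0],[1,0.5,20],35]
    - [[0,0,0],[0,0,20],35]
    - [[0,0,0],[0,0,20],35]
    - [[0,0,0],[0,0,15],35]
    - [[0,0,0],[0,0,10],35]

```text
time: 17.72
tool_pos: [0.6155, -0.1924, 0.0884]
tcp_rot: [-2.008, -2.412, 0.005]
wrist_force: [-0.8, -0.0, -2.9]
width: 0.516
grip_force: 41.7
```

step_arm:
  targets:
    - [[0,0,0],[0,0,5],35]
    - [[0,0,0],[0,0,4],35]
    - [[0,0,0],[0,0,2],35]
    - [[0,0,0],[0,0,1],35]
    - [[0,0,0],[0,0,0],35]

```text
time: 18.13
tool_pos: [0.6174, -0.1942, 0.0789]
tcp_rot: [2.011, 2.412, -0.003]
wrist_force: [0.9, 0.5, -2.5]
width: 0.516
grip_force: 41.7
```

step_arm:
  targets:
    - [[0,0,0],[0,0,1],35]
    - [[0,0,0],[0,0,1],35]
    - [[0,0,0],[0,0,0],35]

```text
time: 18.38
tool_pos: [0.617, -0.1941, 0.0763]
tcp_rot: [2.012, 2.413, -0.003]
wrist_force: [0.0, 0.4, -2.9]
width: 0.524
grip_force: 41.7
```

step_arm:
  targets:
    - [[0,0,0],[0,0,1],35]
    - [[0,0,0],[0,0,0.5],35]
    - [[0,0,0],[0,0,0],35]

```text
time: 18.63
tool_pos: [0.6167, -0.194, 0.0744]
tcp_rot: [-2.011, -2.413, 0.004]
wrist_force: [-0.5, -1.0, -2.9]
width: 0.516
grip_force: 41.7
```

step_arm:
  targets:
    - [[0,0,0],[0,0,1],35]
    - [[0,0,0],[0,0,0],35]

```text
time: 18.8
tool_pos: [0.6168, -0.194, 0.0741]
tcp_rot: [-2.011, -2.413, 0.004]
wrist_force: [-2.8, 0.4, 3.0]
width: 0.522
grip_force: 42.5
```

The pad has touched the floor: the vertical force went from −2.9 to +3 N. I'll release gently and retreat straight up.

step_arm:
  targets:
    - [[0,0,0],[0,0,0],46]
    - [[0,0,0],[0,0,0],50]
    - [[0,0,0],[0,0,0],56]
    - [[0,0,0],[0,0,0],62]
    - [[0,0,0],[0,0,0],62]
  grip_force: 20

```text
time: 19.22
tool_pos: [0.6171, -0.1941, 0.0737]
tcp_rot: [2.011, 2.413, -0.003]
wrist_force: [-0.5, -0.4, 1.1]
width: 0.728
grip_force: 0.0
```

step_arm:
  targets:
    - [[0,0,0],[0,0,-8],62]
    - [[0,0,0],[0,0,-15],62]
    - [[0,0,0],[0,0,-30],62]
    - [[0,0,0],[0,0,-35],62]
    - [[0,0,0],[0,0,-35],62]

```text
time: 19.63
tool_pos: [0.6163, -0.1936, 0.1975]
tcp_rot: [-2.01, -2.412, 0.004]
wrist_force: [0.4, 0.6, 0.7]
width: 0.726
grip_force: 0.0
```

step_arm:
  targets:
    - [[0,0,0],[0,0,-35],62]
    - [[0,0,0],[0,0,-25],62]
    - [[0,0,0],[0,0,0],62]
    - [[0,0,0],[0,0,0],62]

```text
time: 19.97
tool_pos: [0.6184, -0.1942, 0.2602]
tcp_rot: [2.008, 2.409, -0.0]
wrist_force: [-0.7, 0.3, -0.3]
width: 0.728
grip_force: 0.0
```

```bash
python3 - <<'E'
from plan import *
s=read_state();print(s["time"],s["tool_pos"],s["wrist_force"],s["grip_force"],s["width"])
x,y,a=P["tray"]
for c in("wrist","top","side"):
    read_camera(c)
    for n,k in(("pad_c",3),("tray_free",1),("tray",1)):
        for r in tip_of(c,n)[:k]:
            q=ray(c,r["at"],.0105 if n=="pad_c" else .003)[:2];d=q-[x,y]
            print(c,n,round(r["score"],2),q.round(3),"in tray",np.round([d@[np.cos(a),np.sin(a)],d@[-np.sin(a),np.cos(a)]],3))
read_camera("wrist")
for r in cut_out("wrist","pad_c")[:2]:
    k=max(cv2.findContours(r["region"].astype(np.uint8),0,2)[0],key=cv2.contourArea)
    B=np.array([ray("wrist",(v,u),.012)[:2] for u,v in k[:,0]],np.float32);print(r["score"],cv2.minAreaRect(B*1000))
# the clamp handle from the side camera
for c in("top","side"):
    read_camera(c)
    for r in tip_of(c,"handle_grip")[:1]:print(c,r["at"],r["score"],"exp open",np.round(proj(c,W("jig",[-.162,0,.063]))),"65deg",np.round(proj(c,W("jig",[-.161,0,.087]))))
E
```

```text
19.9667 [ 0.61842818 -0.19416463  0.26015353] [-0.66875709  0.32928073 -0.33724221] 0.0 0.7280033961288918
wrist pad_c 0.9 [ 0.615 -0.192] in tray [-0.004  0.06 ]
wrist tray 0.77 [ 0.555 -0.201] in tray [-0.005 -0.001]
top pad_c 0.55 [ 0.615 -0.193] in tray [-0.003  0.059]
top tray_free 0.92 [ 0.611 -0.191] in tray [-0.006  0.056]
top tray 0.19 [0.66  0.375] in tray [-0.554  0.206]
side pad_c 0.78 [ 0.618 -0.187] in tray [-0.008  0.063]
side pad_c 0.74 [0.599 0.525] in tray [-0.712  0.172]
side tray_free 0.78 [ 0.619 -0.189] in tray [-0.006  0.064]
0.96 ((617.571533203125, -193.99887084960938), (46.39277648925781, 96.37550354003906), 9.461897850036621)
top [216.3, 155.1] 0.76 exp open [219. 157.] 65deg [217. 155.]
side [185.9, 236.1] 0.5 exp open [187. 236.] 65deg [181. 236.]
```

The pad lies flat, within 5 mm of the middle and square to the tray. The clamp handle is at its open stop and the robot is clear, so I'll hand in.

```bash
python3 -c "
from workcell import finish_job
print(finish_job())"
```

```text
the job is handed in; nothing more can be done
None
```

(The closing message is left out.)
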